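Set out the creamer jug and hold the strainer over it

TASK

Lift the creamer jug off the steel drip stand and set it down gently, upright and wholly on the cork coaster, and let go of it. Then pick up the small strainer, carry it over the top of the low aluminium rail and hold it level and centred just above the jug's mouth (a gap of about 1.5 cm), its handle pointing the same way as the jug's handle, ready for pouring: it must never touch the jug. Finish while holding it there still, and leave everything else where it stands.

Things in the scene. Friction and masses are not known exactly. Their poses are not given: they have to be found in the camera images.
- jug_center (a point): Grey ceramic creamer jug, 85 mm high, 74 mm in diameter, open at the top, 0.2 to 0.35 kg, standing upright on the stand at the start. This point is on its axis half-way up (42.5 mm above its underside). z is up; -x points to its handle, +x to its small spout.
- jug_grip (a point): Point in the jug's handle: middle of the handle's level top bar, 56 mm from the jug's axis and 64.5 mm above its underside. The D-shaped handle is 12 mm thick (along y); its top bar is 13 mm high and reaches to 74.5 mm from the axis. Axes as jug_center.
- jug_mouth (a point): Centre of the jug's mouth, level with its rim (85 mm above its underside); the opening is 66 mm across. Axes as jug_center.
- stand: Fixed round steel drip stand on three legs, 84 mm in diameter, flat top 50 mm above the worktop. Origin under its centre, at worktop height.
- coaster: Round cork coaster fixed on the worktop, 110 mm in diameter, 6 mm thick. Origin at the centre of its underside. Which of stand and coaster is nearer the rail varies.
- strainer_center (a point): Small steel strainer, a perforated bowl 76 mm across the rim, 38 mm high, with a flat bottom 40 mm across on which it stands on the worktop, and one straight black bar handle; 0.08 to 0.15 kg. This point is on the bowl's axis half-way up (19 mm above its bottom). z is up; -x points along the handle.
- strainer_foot (a point): Centre of the strainer bowl's flat bottom, its lowest point. Axes as strainer_center.
- strainer_grip (a point): Middle of the part of the strainer handle to grip: 70 mm from the bowl's axis, 31 mm above its bottom. The handle is a level bar 10 mm thick (along y), 14 mm high, from the bowl's rim to 130 mm from its axis. Axes as strainer_center.
- rail: Low fixed aluminium rail, a 12 mm bar at 100 mm height on two posts, 340 mm long, between the strainer and the places for the jug; not grasped. Origin at worktop height below its middle; its y axis runs along the bar, x across it towards the jug's side.
- jar: glass storage jar with clip lid, 76 mm diameter, 126 mm high, loose bystander; origin at the worktop under it.
- soap: bottle of washing-up liquid, 60 mm diameter, 170 mm high, loose bystander; origin at the worktop under it.
- mug: white mug, 76 mm diameter, 90 mm high, loose bystander; origin at the worktop under it.
- tea_tin: plain round steel tin, 60 mm diameter, 85 mm high, loose bystander; origin at the worktop under it.
- brush: plastic dish brush lying flat, loose bystander; origin at the worktop under it.
Mind the look-alikes: they are no part of the job. There is more than one size of the coaster; the one meant has the size given above. Leave any yellow look-alike of the stand alone.

How it is judged:
By the outcome, as a careful person would: the job done as asked, in the order asked, and still so for the second after the job is handed in, while the arm keeps its last pose, push and grip.
It also fails if it takes over 67 s, if anything falls off the work surface, if the arm or the gripper's body presses on something with over 40 N, if the wrist force passes 120 N, or if a joint passes its speed limit or range.

ROBOT

A 6-joint arm with a two-finger parallel gripper is mounted at the origin on the work surface. World frame = base frame: x ahead of the robot, y to its left, z up, the work surface at z = 0. Lengths are in mm, angles in rad, forces in N, time in s.
With the tool pointing down it reaches from about 425 to 1125 mm from the base axis. Payload 14.9 kg.
Tool frame: the origin (TCP) lies midway between the tips of the shut fingers; the grasp point (between the pads) lies 19 mm behind it (arm.grip_depth is the distance from the TCP to the grasp point, in mm); z points along the fingers, y is the line along which they close (so a half turn about z gives the same grasp; the last joint's range is limited). The gripper opens to 91 mm and grips with 3 to 60 N. Pads are 32 mm wide; open, the fingers measure 118 mm over their backs; the gripper's body (76 mm by 178 mm) begins 60 mm behind the grasp point.
Start: joints at [-1.268, 0.379, 1.734, -0, 1.028, -0.033], TCP at [230.663, -660.918, 213.932] pointing down, gripper open.
Joint ranges: [-2.77, 2.77], [-0.74, 2.19], [0, 2.66], [-1.06, 4.2], [0.31, 2.87], [-3.08, 3.08]. Speed limits (rad/s): [1.89, 1.89, 2.39, 3.14, 3.14, 3.14].

INTERFACE

Orientations are given as [roll, pitch, yaw] about the fixed x, y, z axes, in that order (R = Rz(yaw) Ry(pitch) Rx(roll)).
In Python, from rig import sensors, optics, workorder, models, arm gives the robot as it stands.
- The arm moves only by the shell command python3 -m creep 'ROWS' [OPENING] [FORCE]. ROWS is JSON, a list of rows, each a list of 6 numbers: the shift along the tool's x, y, z in mm, then the turn, a rotation vector about the tool's x, y, z in degrees. A call has 1 to 8 rows; each row shifts and turns the commanded pose from where the row before left it, along the tool's axes as they then stand; what a row does not reach is not made up. A row lasts 1/8 s, in which the tool goes at most 62.5 mm and 10.7 degrees, less where a joint would pass 70% of its speed; a pose out of reach is approached as far as the arm can. A call with a gripper value outside its range is refused whole. OPENING is the closure, from -1 (fully open) to 1 (shut), set as the call begins (- or left out, the last holds). The fingers move at their own pace and stop on an object; FORCE is the grip in N (left out, the last holds). Time passes only in rows, so rows that do not move let the fingers close. It gives the time, the measured TCP pose, the force, the opening and the grip force at its end, in the units of the state.
- sensors.read_state(): the state, without advancing time (a new reading comes with each control period).
- optics.read_camera(name): name is "scene" or "top"; returns (picture, depth): 384x512x3 uint8, red, green, blue; 384x512 float32, mm along the optical axis (not along the pixel's ray), 0 where there is no reading.
- optics.get_calibration(name): a dict with "fx", "fy", "cx", "cy" (pixels), "camera_from_world" (4x4, takes a point from world to camera coordinates). Camera axes: x right, y up, looking along -z (the intrinsics and any distortion apply to the point x, -y, -z); pixel columns grow to the right and rows downward; lengths in mm; the calibration is good to about 2 mm. A picture is of the moment at which its call begins. get_calibration takes no time and is no camera call.
- workorder.close_job(): hands the job in; it is judged then, once.
Trained networks look in the newest picture that a camera, given by its name, has taken for a name from the list of things; names that differ only in an ending like _2 or _b are one class to them, and where a whole thing is asked for, a point or a joint stands for the part that bears it (a point fixed in the world has none). Each returns a list of dicts, best first, with "conf" (0 to 1); they miss things now and then, are a little off and sometimes report something else, mostly with a low value. They report only what shows in the picture. A call takes as long as a camera call. They do not tell look-alikes from the thing itself.
- models.regions_of(thing, camera): "pixels" (384x512 bool, what is visible of it) and "bbox" ([left, top, right, bottom] in pixels, round what is visible of it).
The state is a dict: "clock": time; "qpos": joint angles; "joint_velocities": joint speeds; "effort": joint torques, N m; "tcp_pos": TCP position; "tcp_rot": TCP orientation; "ft_force": force on the tool from outside, world axes, zero at the start; "torque": the same for the moment, N m; "gripper_width": finger opening in mm; "gripper_force": force on a finger pad.
Only numpy, scipy, OpenCV 4.12 (cv2) and the standard library are available. Lean on these libraries where they do the work, as an engineer would, in place of code of your own. Each camera call takes 0.05 s, during which the arm holds its last target. There are 200 camera calls.

## Working session

There is one attempt and no reset: what is moved stays moved. The work goes in short steps, Python scripts to look and compute and a shell command to move; the robot and the scene stay as the last step left them, time stands still between calls to the robot, and variables do not carry over. Pictures are saved under pics/ and viewed, at most 10 in all, crops included, and the job is handed in when it is done.

```bash
ls; mkdir -p pics
cat > h.py <<'E'
import numpy as np, cv2
from rig import sensors, optics, workorder, models, arm
def cloud(cam,d):
    c=optics.get_calibration(cam); v,u=np.mgrid[:384,:512]
    P=np.stack([(u-c["cx"])/c["fx"]*d,-(v-c["cy"])/c["fy"]*d,-d,np.ones_like(d)],-1)
    return (P@np.linalg.inv(np.array(c["camera_from_world"])).T)[...,:3]
E
python3 - <<'E'
from h import *
print(sensors.read_state(), arm.grip_depth)
ims=[]
for c in("scene","top"):
    im,d=optics.read_camera(c); cv2.imwrite(f"pics/{c}0.png",im[...,::-1]); np.save(c+"0.npy",d)
    k=optics.get_calibration(c); print({a:(np.round(b,3).tolist() if a=="camera_from_world" else b) for a,b in k.items()})
    P=cloud(c,d)
    for t in("jug_center","stand","coaster","strainer_center","rail","jar","soap","mug","tea_tin","brush"):
        for r in models.regions_of(t,c):
            m=r["pixels"]&(d>0)
            if m.sum()<5: continue
            Q=P[m]; print(c,t,round(r["conf"],2),list(map(int,r["bbox"])),m.sum(),"lo",np.percentile(Q,2,0).round().astype(int),"hi",np.percentile(Q,98,0).round().astype(int))
E
```

```text
pics
{'clock': 0.0, 'qpos': array([-1.26831731e+00,  3.79415228e-01,  1.73477820e+00,  1.25764735e-05,
        1.02852896e+00, -3.32904969e-02]), 'joint_velocities': array([ 0.00066455, -0.00027767,  0.00012172, -0.00055653, -0.00092717,
       -0.00021237]), 'effort': array([-6.69930978e-04, -7.63731909e+01, -4.34370697e+01,  6.51041139e-02,
        4.23847663e-02, -3.92795027e-05]), 'tcp_pos': array([ 230.53005627, -660.52203673,  213.28488107]), 'tcp_rot': array([-3.14046390e+00, -4.83614044e-05,  3.35762987e-01]), 'ft_force': array([-0.00656633,  0.39435343, -0.02691446]), 'torque': array([ 0.03237181,  0.02643766, -0.01255551]), 'gripper_force': 0.0, 'gripper_width': 91.11264806498826} 18.8
{'fx': 422.01399661018075, 'fy': 422.01399661018075, 'cx': 257.8694149278192, 'cy': 186.91127445204592, 'camera_from_world': [[0.301, 0.953, -0.01, -123.146], [-0.82, 0.265, 0.507, 404.782], [0.486, -0.144, 0.862, -1569.097], [0.0, 0.0, 0.0, 1.0]]}
scene jug_center 0.66 [383, 191, 443, 210] 572 lo [644 331   9] hi [731 475  25]
scene jug_center 0.57 [364, 131, 389, 170] 705 lo [487 294  63] h
[... 2051 characters left out ...]
436 226   8]
top coaster 0.15 [152, 196, 174, 213] 165 lo [494 286   1] hi [560 341  72]
top strainer_center 0.62 [312, 183, 346, 230] 483 lo [ 458 -288    0] hi [ 588 -196   39]
top rail 0.6 [263, 143, 286, 262] 822 lo [346 -93   5] hi [735 -20 108]
top jar 0.73 [170, 138, 198, 161] 655 lo [664 199  14] hi [731 266 129]
top soap 0.57 [326, 139, 354, 161] 461 lo [ 673 -297   -2] hi [ 730 -239  171]
top mug 0.83 [379, 152, 415, 181] 691 lo [ 613 -491    0] hi [ 685 -411   91]
top mug 0.53 [136, 185, 168, 220] 692 lo [480 292  52] hi [572 363 136]
top tea_tin 0.52 [235, 133, 252, 156] 324 lo [695  24   9] hi [747  74  88]
top brush 0.7 [116, 143, 166, 172] 479 lo [631 312   1] hi [732 478  24]
```

Run:
```python
import cv2
a=cv2.imread("pics/top0.png")[130:270,110:410]; cv2.imwrite("pics/t1.png",cv2.resize(a,(800,373),interpolation=cv2.INTER_CUBIC))
a=cv2.imread("pics/scene0.png")[100:300,90:450]; cv2.imwrite("pics/s1.png",cv2.resize(a,(800,444),interpolation=cv2.INTER_CUBIC))
```

```text
(no output)
```

View pics/t1.png

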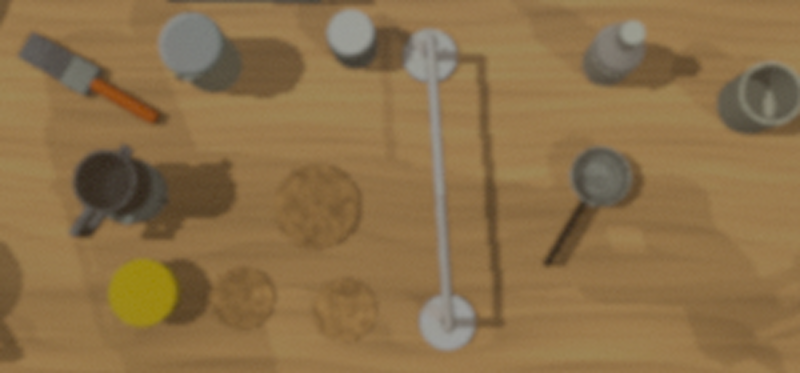

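View pics/s1.png

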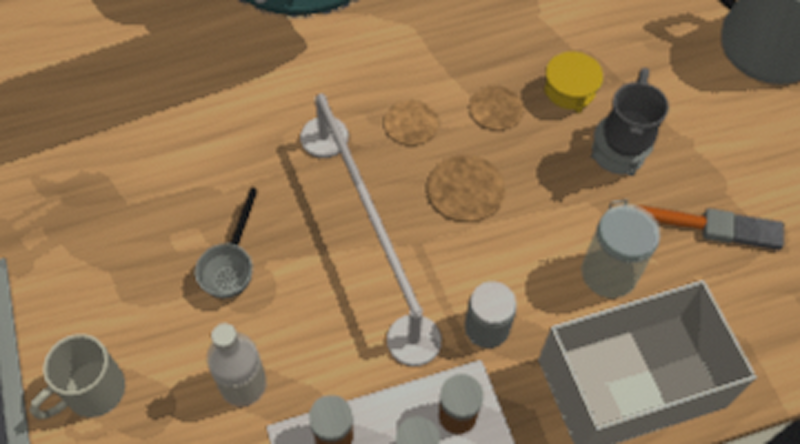

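Top view (full pixels): the dark jug is at (150,198), its handle to (141,215) and spout at (157,187), standing on the steel stand. The yellow stand look-alike is at (164,239). Of the three coasters, (229,207) is the large one, and (201,242) and (239,246) are small look-alikes. The strainer is at (335,196), its handle to (315,229). The mug at (397,166) and the tin are no part of the job. Choice: jug (150,198), coaster (229,207), strainer (335,196).

```bash
cat >> h.py <<'E'
from scipy.optimize import least_squares
def fitc(Q,r,c0):
    f=least_squares(lambda p:np.hypot(Q[:,0]-p[0],Q[:,1]-p[1])-r,c0,loss="soft_l1",f_scale=2); return f.x,np.sqrt(np.median(f.fun**2))
def near(P,c,R,z0,z1):
    Q=P.reshape(-1,3); d=np.hypot(Q[:,0]-c[0],Q[:,1]-c[1]); return Q[(d<R)&(Q[:,2]>z0)&(Q[:,2]<z1)]
def handle(P,c,r0,r1,z0,z1):
    H=near(P,c,r1,z0,z1); d=H[:,:2]-c; H=H[np.hypot(*d.T)>r0]
    if len(H)<4: return None
    u=(H[:,:2]-c).mean(0); return len(H),np.degrees(np.arctan2(u[1],u[0])).round(1),np.hypot(*(H[:,:2]-c).T).max().round(1),np.percentile(H[:,2],90).round(1)
E
python3 - <<'E'
from h import *
for cam in("scene","top"):
    P=cloud(cam,np.load(cam+"0.npy"))
    print(cam,"floor",np.median(near(P,(520,-20),30,-20,20)[:,2]), np.median(near(P,(520,200),30,-20,20)[:,2]))
    J=near(P,(535,320),48,131,139); c,e=fitc(J,35,(535,320)); print("rim",len(J),c,e,"z",np.percentile(J[:,2],[50,95]))
    J=near(P,c,42,70,125); J=J[np.hypot(*(J[:,:2]-c).T)>31]; c2,e=fitc(J,37,c); print("side",len(J),c2,e,"handle",handle(P,c,48,80,90,125))
    S=near(P,(534,320),60,5,48); c3,e=fitc(S,42,c); print("stand",len(S),c3,e)
    K=near(P,(520,100),70,3.5,12); (x,y),r=cv2.minEnclosingCircle(K[:,:2].astype(np.float32)); print("coaster",len(K),x,y,r,np.median(K[:,2]),K.mean(0))
    T=near(P,(560,-240),48,32,44); c4,e=fitc(T,36.5,(555,-240)); print("str rim",len(T),c4,e,np.percentile(T[:,2],[50,95]),"handle",handle(P,c4,50,140,15,50))
    R=near(P,(545,-55),260,88,108); R=R[abs(R[:,1]+55)<40]; print("rail",len(R),R.mean(0),R.min(0),R.max(0),np.polyfit(R[:,0],R[:,1],1))
E
```

```text
scene floor 1.988488649331316 2.065581434633714
rim 128 [539.24756108 327.66567161] 1.4233022320866595 z [135.0859606  138.39321003]
side 387 [539.28710411 328.47220882] 3.714693216604175 handle (28, np.float64(147.1), np.float64(74.5), np.float64(124.1))
stand 176 [526.95310701 332.63412902] 4.181002657068653
coaster 906 519.9937133789062 99.90644836425781 69.83238983154297 7.485269487823075 [520.77248285 100.30251295   7.44066283]
str rim 119 [ 555.67045683 -252.55982942] 1.5824995607235692 [37.73018966 42.13504971] handle (90, np.float64(148.6), np.float64(128.7), np.float64(41.6))
rail 453 [621.55276225 -54.11327519 103.99062884] [366.29369459 -94.66011823  88.09099717] [804.25453784 -15.08729285 107.96275106] [ 2.87339997e-02 -7.19729721e+01]
top floor -0.7211000894509425 -0.5826334453257687
rim 118 [538.414004   325.70030967] 1.344874184515067 z [134.33207023 137.57536591]
side 210 [539.10617503 326.78816765] 3.2715178371885476 handle (48, np.float64(148.1), np.float64(75.0), np.float64(121.0))
stand 68 [536.31406767 330.79827691] 1.890404509274936
coaster 672 519.8425903320312 99.50433349609375 69.71294403076172 5.669271771041963 [519.73390511  98.73368116   5.99158101]
str rim 69 [ 554.67439533 -254.95304155] 1.3633622519877093 [36.98622296 40.16110808] handle (114, np.float64(122.4), np.float64(137.0), np.float64(40.2))
rail 519 [585.60982846 -56.66692791 102.74526281] [368.38945799 -94.74443707  92.48283439] [804.62546502 -17.97079886 107.97899727] [ 3.25656288e-02 -7.57376802e+01]
```

```bash
cat >> h.py <<'E'
from scipy.spatial.transform import Rotation as Ro
def togo(p,yaw):
    s=sensors.read_state(); R=Ro.from_euler("xyz",s["tcp_rot"]); G=Ro.from_euler("xyz",[180,0,yaw],degrees=True)
    print("t",round(s["clock"],2),"tcp",s["tcp_pos"].round(1),"rpy",R.as_euler("xyz",degrees=True).round(2),"w",round(s["gripper_width"],1),"gf",round(s["gripper_force"],1),"F",s["ft_force"].round(1))
    print("shift",R.inv().apply(np.array(p)-s["tcp_pos"]).round(1),"turn",(R.inv()*G).as_rotvec(degrees=True).round(2))
E
python3 -m creep '[[0,0,0,0,0,-10.7],[0,0,0,0,0,-10.7],[0,0,0,0,0,-10.7],[0,0,0,0,0,-10.7],[0,0,0,0,0,-10.7],[0,0,0,0,0,-10.7],[0,0,0,0,0,-10.7],[0,0,0,0,0,-10.7]]' -1
python3 -m creep '[[0,0,0,0,0,-10.7],[0,0,0,0,0,-10.7],[0,0,0,0,0,-10.7],[0,0,0,0,0,-10.7]]'
python3 -c "
from h import *
togo((620,-250,240),147.6)"
```

```text
clock: 2.1
tcp_pos: [230.7, -660.9, 213.9]
tcp_rot: [-3.142, -0.0, 1.836]
ft_force: [0.0, 0.8, -0.2]
gripper_width: 91.0
gripper_force: 0.0
clock: 2.6
tcp_pos: [230.6, -661.0, 213.9]
tcp_rot: [-3.142, 0.0, 2.583]
ft_force: [0.3, -1.7, -0.1]
gripper_width: 91.3
gripper_force: 0.0
t 2.6 tcp [ 230.6 -661.   213.9] rpy [-180.      0.    147.99] w 91.3 gf 0.0 F [ 0.3 -1.7 -0.1]
shift [-112.3  554.9  -26.1] turn [-0.    0.    0.39]
```

```bash
python3 -m creep '[[-11,55,-3,0,0,0],[-11,55,-3,0,0,0],[-11,55,-3,0,0,0],[-11,55,-3,0,0,0],[-11,55,-3,0,0,0],[-11,55,-3,0,0,0],[-11,55,-3,0,0,0],[-11,55,-3,0,0,0]]'
python3 -c "
from h import *
togo((491.7,357,230),147.8)"
```

```text
clock: 3.6
tcp_pos: [541.7, -334.9, 238.3]
tcp_rot: [-3.142, 0.0, 2.577]
ft_force: [0.4, -1.5, -0.1]
gripper_width: 91.2
gripper_force: 0.0
t 3.6 tcp [ 541.7 -334.9  238.3] rpy [-1.8000e+02  2.0000e-02  1.4764e+02] w 91.2 gf 0.0 F [ 0.4 -1.5 -0.1]
shift [412.5 557.7   8.1] turn [-0.    0.02 -0.16]
```

```bash
python3 -m creep '[[34,46,0,0,0,0],[34,46,0,0,0,0],[34,46,0,0,0,0],[34,46,0,0,0,0],[34,46,0,0,0,0],[34,46,0,0,0,0],[34,46,0,0,0,0],[34,46,0,0,0,0]]'
python3 -m creep '[[34,46,0,0,0,0],[34,46,0,0,0,0],[34,46,0,0,0,0],[34,46,0,0,0,0]]'
python3 - <<'E'
from h import *
togo((491.7,357,180),147.8)
im,d=optics.read_camera("scene"); P=cloud("scene",d)
cv2.imwrite("pics/s2.png",cv2.resize(im[90:220,290:460,::-1],(785,600),interpolation=cv2.INTER_CUBIC))
E
```

```text
clock: 4.6
tcp_pos: [507.4, 121.9, 238.3]
tcp_rot: [3.141, 0.001, 2.577]
ft_force: [0.2, 0.2, 0.1]
gripper_width: 91.2
gripper_force: 0.0
clock: 5.1
tcp_pos: [490.9, 350.3, 238.2]
tcp_rot: [3.141, 0.0, 2.577]
ft_force: [1.1, -0.1, 0.4]
gripper_width: 91.3
gripper_force: 0.0
t 5.1 tcp [490.9 350.3 238.2] rpy [1.7998e+02 1.0000e-02 1.4765e+02] w 91.3 gf 0.0 F [ 1.1 -0.1  0.4]
shift [ 3.   6.  58.2] turn [ 0.02  0.01 -0.15]
```

View pics/s2.png

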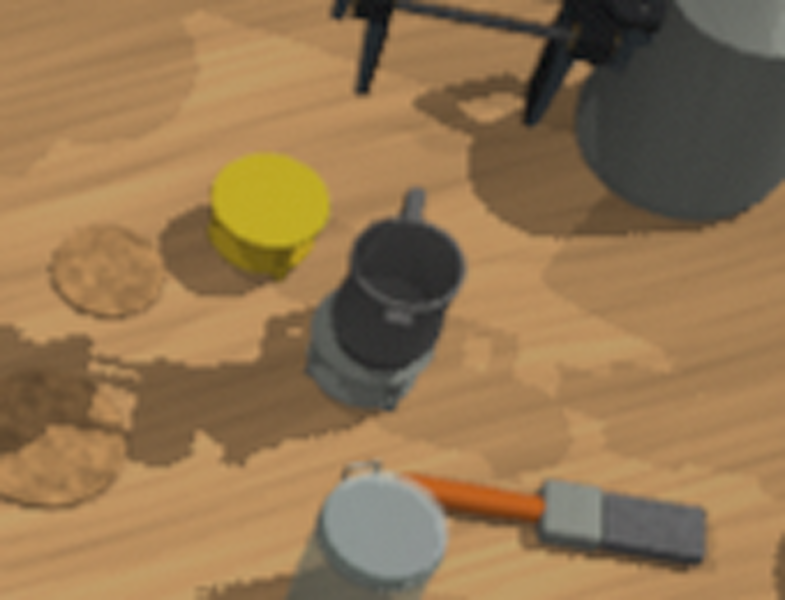

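The jug handle lies between the open fingers, in line with them, and the choice of jug and large coaster still holds. A large grey vessel stands behind on the right (full pixel ~(440,115)), so I'll check its clearance.

Run:
```python
from h import *
for cam in("scene","top"):
    P=cloud(cam,np.load(cam+"0.npy")); Q=near(P,(430,470),190,30,400)
    Q=Q[(Q[:,1]>380)]; print(cam,len(Q)); 
    for y in range(380,660,20):
        B=Q[(Q[:,1]>=y)&(Q[:,1]<y+20)]
        if len(B)>3: print(y,len(B),B[:,0].min().round(),B[:,0].max().round(),"z",B[:,2].min().round(),B[:,2].max().round())
```

```text
scene 2330
560 709 320.0 475.0 z 30.0 166.0
580 668 323.0 488.0 z 30.0 173.0
600 464 350.0 494.0 z 31.0 181.0
620 315 360.0 500.0 z 31.0 180.0
640 173 363.0 499.0 z 31.0 180.0
top 2411
540 11 404.0 437.0 z 30.0 42.0
560 816 320.0 470.0 z 30.0 164.0
580 715 323.0 486.0 z 30.0 171.0
600 446 344.0 493.0 z 33.0 179.0
620 267 345.0 496.0 z 36.0 179.0
640 156 355.0 495.0 z 41.0 177.0
```

```bash
python3 -m creep '[[2.2,3,20,0,0,0],[2.2,3.1,30,0,0,0],[0,0,25,0,0,0],[0,0,20,0,0,0],[0,0,20,0,0,0],[0,0,15,0,0,0],[0,0,12,0,0,0],[0,0,0,0,0,0]]'
python3 - <<'E'
from h import *
togo((490.4,357.8,96),147.8)
im,d=optics.read_camera("scene")
cv2.imwrite("pics/s3.png",cv2.resize(im[100:200,320:440,::-1],(720,600),interpolation=cv2.INTER_CUBIC))
E
```

```text
clock: 6.15
tcp_pos: [490.6, 355.6, 95.2]
tcp_rot: [-3.141, -0.0, 2.577]
ft_force: [-0.2, -0.1, -0.7]
gripper_width: 90.9
gripper_force: 0.0
t 6.15 tcp [490.6 355.6  95.2] rpy [-1.7994e+02 -3.0000e-02  1.4764e+02] w 90.9 gf 0.0 F [-0.2 -0.1 -0.7]
shift [ 1.3  1.8 -0.8] turn [-0.06 -0.03 -0.16]
```

View pics/s3.png

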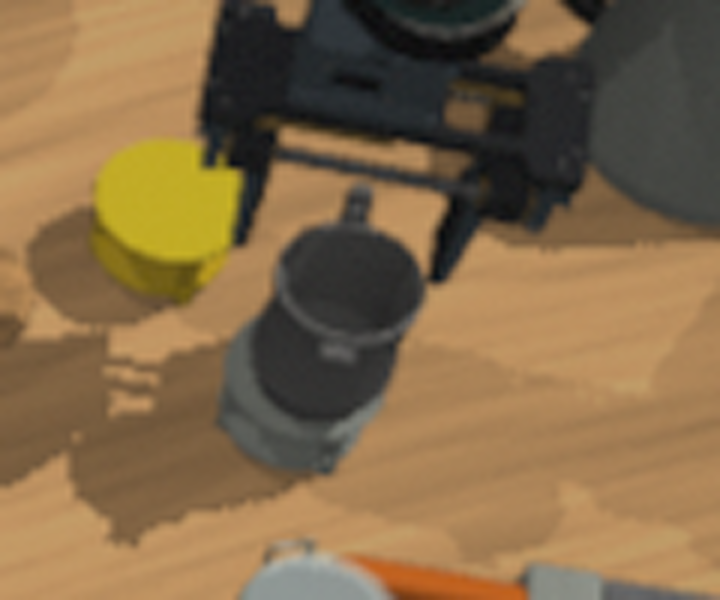

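The fingers straddle the jug handle (crop tips at (245,220) and (445,265), handle at (355,205)). They are clear of the yellow stand and the grey vessel.

```bash
python3 -m creep '[[1.3,1.8,0,0,0,0],[0,0,0,0,0,0],[0,0,0,0,0,0],[0,0,0,0,0,0],[0,0,0,0,0,0],[0,0,0,0,0,0],[0,0,0,0,0,0],[0,0,0,0,0,0]]' 1 10
python3 -m creep '[[0,0,0,0,0,0],[0,0,0,0,0,0],[0,0,0,0,0,0],[0,0,0,0,0,0]]' 1 45
python3 -c "
from h import *
togo((490.4,357.8,96),147.8)"
```

```text
clock: 7.2
tcp_pos: [490.7, 358.1, 96.0]
tcp_rot: [3.142, -0.0, 2.577]
ft_force: [0.8, -0.4, 0.3]
gripper_width: 14.3
gripper_force: 0.1
clock: 7.7
tcp_pos: [490.7, 358.0, 95.9]
tcp_rot: [-3.142, -0.0, 2.577]
ft_force: [-0.3, 0.2, 0.3]
gripper_width: 11.6
gripper_force: 45.0
t 7.7 tcp [490.7 358.   95.9] rpy [-180.     -0.    147.64] w 11.6 gf 45.0 F [-0.3  0.2  0.3]
shift [ 0.2 -0.4 -0.1] turn [-0.   -0.   -0.16]
```

Gripped at 12 mm, which matches the handle. Now lift and measure the jug in hand.

```bash
python3 -m creep '[[0,0,-3,0,0,0],[0,0,-6,0,0,0],[0,0,-10,0,0,0],[0,0,-15,0,0,0],[0,0,-15,0,0,0],[0,0,-11,0,0,0],[0,0,0,0,0,0],[0,0,0,0,0,0]]'
cat > jug.py <<'E'
from h import *
s=sensors.read_state(); g=s["tcp_pos"]; yaw=s["tcp_rot"][2]; hx=np.array([np.cos(yaw),np.sin(yaw)])
c0=g[:2]-57*hx
for cam in("scene","top"):
    im,d=optics.read_camera(cam); P=cloud(cam,d); zt=g[2]+39.3
    J=near(P,c0,48,zt-6,zt+8); J=J[(J[:,:2]-g[:2])@hx<-14]
    c,e=fitc(J,35,c0); a=np.c_[J[:,:2]-c,np.ones(len(J))]
    print(cam,len(J),"rim c",c.round(1),"exp",c0.round(1),"err",e.round(1),"z med",np.median(J[:,2]).round(1),"exp",zt.round(1),"tilt/deg",np.degrees(np.linalg.lstsq(a,J[:,2],rcond=None)[0][:2]).round(1))
E
python3 jug.py; python3 -c "
from h import *
togo((472,130,156),147.64)"
```

```text
clock: 8.7
tcp_pos: [490.5, 357.9, 155.6]
tcp_rot: [-3.141, -0.0, 2.577]
ft_force: [0.7, -0.8, -2.0]
gripper_width: 11.8
gripper_force: 45.0
scene 200 rim c [538.3 327.2] exp [538.7 327.4] err 1.7 z med 195.0 exp 194.9 tilt/deg [0.1 0.1]
top 128 rim c [537.8 324.3] exp [538.7 327.4] err 1.7 z med 192.8 exp 194.9 tilt/deg [-0.3  0.1]
t 8.8 tcp [490.4 357.8 155.3] rpy [-1.7995e+02 -2.0000e-02  1.4764e+02] w 12.0 gf 45.0 F [-0.2 -0.7 -2.4]
shift [-106.4 -202.3   -0.5] turn [-0.05 -0.02 -0.  ]
```

```bash
python3 -m creep '[[-5,-10,0,0,0,0],[-10,-19,0,0,0,0],[-16,-30,0,0,0,0],[-19,-36,0,0,0,0],[-19,-36,0,0,0,0],[-18,-34,0,0,0,0],[-12,-22,0,0,0,0],[-7,-15,0,0,0,0]]'
python3 -m creep '[[0,0,5,0,0,0],[0,0,12,0,0,0],[0,0,20,0,0,0],[0,0,20,0,0,0],[0,0,20,0,0,0],[0,0,12,0,0,0],[0,0,6,0,0,0],[0,0,0,0,0,0]]'
python3 jug.py; python3 -c "
from h import *
togo((472,130.5,52),147.64)"
```

```text
clock: 9.8
tcp_pos: [471.5, 128.8, 155.9]
tcp_rot: [-3.141, -0.0, 2.575]
ft_force: [-0.2, 0.1, -2.6]
gripper_width: 11.6
gripper_force: 45.0
clock: 10.8
tcp_pos: [472.1, 130.8, 60.8]
tcp_rot: [-3.141, -0.0, 2.577]
ft_force: [0.3, 0.5, -1.9]
gripper_width: 12.0
gripper_force: 45.0
scene 171 rim c [519.8 100.3] exp [520.3 100.3] err 1.7 z med 100.1 exp 100.1 tilt/deg [0.4 0.2]
top 66 rim c [520.2  98.5] exp [520.3 100.3] err 2.0 z med 98.9 exp 100.1 tilt/deg [-1.3 -0.8]
t 10.9 tcp [472.5 130.8  61.4] rpy [1.7997e+02 3.0000e-02 1.4764e+02] w 12.0 gf 45.0 F [ 0.4  0.1 -2.3]
shift [ 0.3 -0.5  9.4] turn [0.03 0.03 0.  ]
```

Centred over the coaster. Lowering gently.

```bash
python3 -m creep '[[0,0,2.5,0,0,0],[0,0,2,0,0,0],[0,0,1.5,0,0,0],[0,0,1,0,0,0],[0,0,0.7,0,0,0],[0,0,0,0,0,0]]'
python3 -m creep '[[0,0,0.5,0,0,0],[0,0,0.3,0,0,0],[0,0,0.3,0,0,0],[0,0,0,0,0,0]]'
```

```text
clock: 11.65
tcp_pos: [472.1, 130.7, 53.2]
tcp_rot: [-3.142, -0.0, 2.577]
ft_force: [-0.2, -0.7, -1.5]
gripper_width: 12.0
gripper_force: 45.0
clock: 12.15
tcp_pos: [472.1, 130.7, 52.1]
tcp_rot: [-3.142, -0.0, 2.577]
ft_force: [0.7, 0.3, -1.6]
gripper_width: 11.5
gripper_force: 45.0
```

```bash
python3 -m creep '[[0,0,0.3,0,0,0],[0,0,0.3,0,0,0],[0,0,0,0,0,0],[0,0,0,0,0,0]]'
python3 -m creep '[[0,0,0.3,0,0,0],[0,0,0.3,0,0,0],[0,0,0,0,0,0],[0,0,0,0,0,0]]'
```

```text
clock: 12.65
tcp_pos: [472.1, 130.7, 51.9]
tcp_rot: [-3.142, -0.0, 2.577]
ft_force: [-4.3, 1.0, 8.5]
gripper_width: 11.6
gripper_force: 45.0
clock: 13.15
tcp_pos: [472.1, 130.8, 51.8]
tcp_rot: [-3.141, -0.0, 2.577]
ft_force: [-10.2, 0.7, 22.6]
gripper_width: 11.5
gripper_force: 45.0
```

```bash
python3 -m creep '[[0,0,-0.3,0,0,0],[0,0,-0.3,0,0,0],[0,0,-0.1,0,0,0],[0,0,0,0,0,0]]'
python3 -m creep '[[0,0,0,0,0,0],[0,0,0,0,0,0]]' 1 5
python3 -m creep '[[0,0,0,0,0,0],[0,0,0,0,0,0],[0,0,0,0,0,0],[0,0,0,0,0,0],[0,0,0,0,0,0],[0,0,0,0,0,0]]' 0
python3 -m creep '[[0,0,-5,0,0,0],[0,0,-15,0,0,0],[0,0,-30,0,0,0],[0,0,-40,0,0,0],[0,0,-50,0,0,0],[0,0,-30,0,0,0]]'
python3 - <<'E'
from h import *
hx=0
c0=np.array([520.2,99.8])
for cam in("scene","top"):
    im,d=optics.read_camera(cam); P=cloud(cam,d)
    J=near(P,c0,48,85,99); c,e=fitc(J,35,c0); a=np.c_[J[:,:2]-c,np.ones(len(J))]
    print(cam,len(J),c,e,"z",np.median(J[:,2]),"tilt",np.degrees(np.linalg.lstsq(a,J[:,2],rcond=None)[0][:2]),"handle",handle(P,c,48,80,50,85))
    T=near(P,(555,-253),46,32,44); c4,e=fitc(T,36.5,(555,-253)); H=near(P,c4,140,25,50); H=H[(H[:,0]<c4[0]-15)&(H[:,1]>c4[1]+10)]
    q=H[:,:2]-c4; q=q[np.hypot(*q.T)>50]; l=cv2.fitLine(q.astype(np.float32),cv2.DIST_HUBER,0,.01,.01).ravel()
    print("str",len(T),c4,e,"hdl",len(q),np.degrees(np.arctan2(*q.mean(0)[::-1])),np.hypot(*q.T).max(),"line",np.degrees(np.arctan2(l[1],l[0])),q.mean(0)+c4)
    cv2.imwrite(f"pics/{cam}4.png",cv2.resize(im[150:240,160:350,::-1] if cam=="top" else im[120:260,170:330,::-1],(780,370) if cam=="top" else (686,600),interpolation=cv2.INTER_CUBIC))
togo((495,-217,213),148.6)
E
```

```text
clock: 13.65
tcp_pos: [472.1, 130.7, 51.9]
tcp_rot: [-3.142, -0.0, 2.577]
ft_force: [-4.0, 0.4, 7.3]
gripper_width: 11.5
gripper_force: 45.0
clock: 13.9
tcp_pos: [472.2, 130.7, 51.9]
tcp_rot: [3.142, -0.0, 2.577]
ft_force: [-3.5, 0.2, 6.2]
gripper_width: 11.7
gripper_force: 5.0
clock: 14.65
tcp_pos: [472.1, 130.6, 51.6]
tcp_rot: [3.142, -0.0, 2.577]
ft_force: [-0.7, -0.8, 0.2]
gripper_width: 45.5
gripper_force: 0.0
clock: 15.4
tcp_pos: [472.7, 130.8, 225.2]
tcp_rot: [3.139, 0.002, 2.577]
ft_force: [0.2, 0.1, -0.3]
gripper_width: 45.5
gripper_force: 0.0
scene 155 [520.39646482  99.99839217] 1.6332363324009123 z 91.21296581451588 tilt [ 0.81620939 -0.39321726] handle (28, np.float64(147.1), np.float64(75.5), np.float64(80.9))
str 138 [ 555.78393996 -252.98095698] 1.3971469531867124 hdl 90 148.38885000355958 131.20679079580992 line -30.756699 [ 480.00512406 -206.34118774]
top 85 [519.61043873  98.02539455] 1.6390663003472312 z 89.58837615541051 tilt [ 0.42459215 -0.46718754] handle None
str 89 [ 555.0021009  -254.49626867] 1.138204799577771 hdl 81 148.64977354822062 128.61967148842177 line -31.725912 [ 478.85699406 -208.10784328]
t 15.5 tcp [473.9 131.1 226. ] rpy [179.74   0.26 147.64] w 45.5 gf 0.0 F [ 0.2 -0.3 -0.8]
shift [-204.1 -282.8   12.7] turn [ 0.26  0.26 -0.96]
```

View pics/scene4.png

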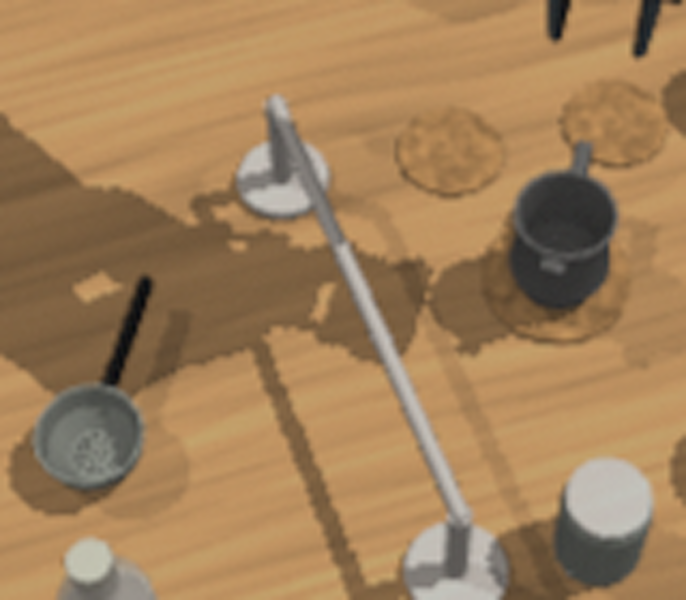

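The picture shows the jug upright on the large coaster (crop (560,240)), with cork visible all round and the strainer untouched at (90,435). Next the strainer.

```bash
python3 -m creep '[[-12,-17,0,0,0,-0.9],[-24,-33,0,0,0,0],[-34,-47,0,0,0,0],[-35,-49,0,0,0,0],[-35,-49,0,0,0,0],[-33,-45,0,0,0,0],[-20,-28,0,0,0,0],[-11,-15,0,0,0,0]]'
python3 -m creep '[[0,0,10,0,0,0],[0,0,30,0,0,0],[0,0,40,0,0,0],[0,0,40,0,0,0],[0,0,30,0,0,0],[0,0,10,0,0,0],[0,0,0,0,0,0]]'
python3 - <<'E'
from h import *
togo((495.7,-217.1,12),148.5)
im,d=optics.read_camera("scene")
cv2.imwrite("pics/s5.png",cv2.resize(im[160:250,150:270,::-1],(800,600),interpolation=cv2.INTER_CUBIC))
E
```

```text
clock: 16.5
tcp_pos: [497.8, -218.5, 221.5]
tcp_rot: [-3.142, -0.0, 2.591]
ft_force: [-0.1, 0.9, 0.2]
gripper_width: 45.5
gripper_force: 0.0
clock: 17.38
tcp_pos: [498.0, -216.4, 61.5]
tcp_rot: [-3.142, -0.001, 2.593]
ft_force: [0.9, -1.1, 0.4]
gripper_width: 45.5
gripper_force: 0.0
t 17.38 tcp [ 498.  -216.4   61.5] rpy [-1.8000e+02 -5.0000e-02  1.4858e+02] w 45.5 gf 0.0 F [ 0.9 -1.1  0.4]
shift [ 1.5 -1.8 49.5] turn [-0.   -0.05  0.08]
```

View pics/s5.png

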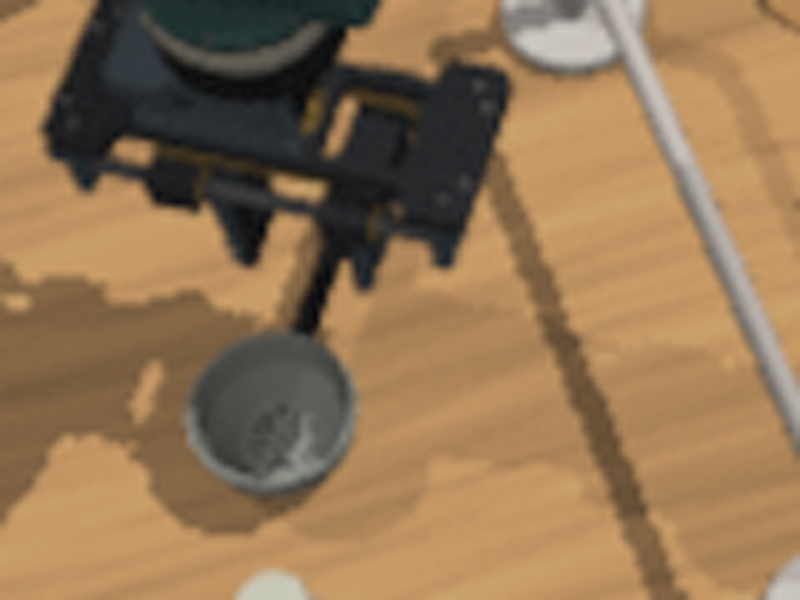

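The strainer handle (crop (318,290)) lies between the fingertips at (245,260) and (368,285). I'll descend and close.

```bash
python3 -m creep '[[1.5,-1.8,8,0,0,0],[0,0,12,0,0,0],[0,0,12,0,0,0],[0,0,9,0,0,0],[0,0,5,0,0,0],[0,0,3,0,0,0],[0,0,0,0,0,0]]'
python3 -m creep '[[0,0,0,0,0,0],[0,0,0,0,0,0],[0,0,0,0,0,0],[0,0,0,0,0,0],[0,0,0,0,0,0],[0,0,0,0,0,0],[0,0,0,0,0,0],[0,0,0,0,0,0]]' 1 8
python3 -m creep '[[0,0,0,0,0,0],[0,0,0,0,0,0],[0,0,0,0,0,0]]' 1 40
```

```text
clock: 18.3
tcp_pos: [495.9, -218.0, 12.6]
tcp_rot: [3.142, -0.0, 2.593]
ft_force: [-0.1, -0.2, 0.5]
gripper_width: 45.6
gripper_force: 0.0
clock: 19.3
tcp_pos: [496.0, -218.0, 12.7]
tcp_rot: [3.142, 0.0, 2.593]
ft_force: [0.2, 0.3, 1.9]
gripper_width: 10.1
gripper_force: 8.0
clock: 19.68
tcp_pos: [496.0, -218.0, 12.7]
tcp_rot: [3.142, 0.0, 2.593]
ft_force: [-0.2, 1.0, 2.1]
gripper_width: 9.6
gripper_force: 40.0
```

```bash
python3 -m creep '[[0,0,-4,0,0,0],[0,0,-12,0,0,0],[0,0,-28,0,0,0],[0,0,-40,0,0,0],[0,0,-40,0,0,0],[0,0,-34,0,0,0],[0,0,-20,0,0,0],[0,0,-12,0,0,0]]'
python3 -m creep '[[0,0,0,0,0,0],[0,0,0,0,0,0]]'
cat > st.py <<'E'
from h import *
s=sensors.read_state(); g=s["tcp_pos"]; yaw=s["tcp_rot"][2]; hx=np.array([np.cos(yaw),np.sin(yaw)])
c0=g[:2]-70*hx; zt=g[2]-12.7+38
for cam in("scene","top"):
    im,d=optics.read_camera(cam); P=cloud(cam,d)
    T=near(P,c0,50,zt-8,zt+8); T=T[(T[:,:2]-g[:2])@hx<-26]; c,e=fitc(T,36.5,c0); T=T[abs(np.hypot(*(T[:,:2]-c).T)-36.5)<5]
    a=np.c_[T[:,:2]-c,np.ones(len(T))]; b=least_squares(lambda p:a@p-T[:,2],[0,0,zt],loss="soft_l1",f_scale=2).x
    q=np.c_[hx,[-hx[1],hx[0]]].T@(c-g[:2])
    print(cam,len(T),"c",c.round(1),"exp",c0.round(1),"along/across",q.round(1),"rim z",b[2].round(1),"exp",zt.round(1),"tilt along handle/across deg",np.degrees([b[:2]@hx,b[:2]@[-hx[1],hx[0]]]).round(1))
E
python3 st.py
```

```text
clock: 20.68
tcp_pos: [496.1, -218.1, 204.3]
tcp_rot: [3.141, 0.002, 2.592]
ft_force: [0.6, 0.3, -0.9]
gripper_width: 9.6
gripper_force: 40.0
clock: 20.92
tcp_pos: [495.5, -217.8, 201.8]
tcp_rot: [-3.141, -0.001, 2.592]
ft_force: [0.6, 0.4, -1.5]
gripper_width: 9.6
gripper_force: 40.0
scene 200 c [ 555.6 -253.7] exp [ 555.2 -254.3] along/across [-70.   -0.7] rim z 226.5 exp 227.1 tilt along handle/across deg [-0.9 -0.5]
top 21 c [ 553.3 -255.8] exp [ 555.2 -254.3] along/across [-69.2   2.3] rim z 223.6 exp 227.1 tilt along handle/across deg [-2.2  3.2]
```

```bash
python3 -c "
from h import *
togo((460.9,136.8,202),147.64)"
```

```text
t 21.02 tcp [ 495.5 -217.8  201.7] rpy [-1.7999e+02 -9.0000e-02  1.4854e+02] w 10.0 gf 40.0 F [ 1.1  0.8 -2. ]
shift [214.5 284.4  -0. ] turn [-0.01 -0.09  0.9 ]
```

```bash
python3 -m creep '[[9,12,0,0,0,0],[19,25,0,0,0,0],[32,42,0,0,0,0],[41,54,0,0,0,0],[41,54,0,0,0,0],[34,46,0,0,0,0],[24,32,0,0,0,0],[14.5,19.4,0,0,0,0.9]]'
python3 -m creep '[[0,0,4,0,0,0],[0,0,10,0,0,0],[0,0,12,0,0,0],[0,0,10,0,0,0],[0,0,4,0,0,0],[0,0,0,0,0,0],[0,0,0,0,0,0]]'
python3 st.py; python3 -c "
from h import *
togo((460.9,136.8,118.7),147.64)"
```

```text
clock: 22.02
tcp_pos: [461.3, 128.3, 202.4]
tcp_rot: [-3.141, -0.0, 2.578]
ft_force: [-0.2, -0.0, -1.7]
gripper_width: 9.8
gripper_force: 40.0
clock: 22.9
tcp_pos: [462.7, 126.0, 162.9]
tcp_rot: [3.141, 0.0, 2.577]
ft_force: [0.7, 0.5, -1.4]
gripper_width: 9.5
gripper_force: 40.0
scene 173 c [522.1  88.2] exp [521.8  88.5] along/across [-70.4   0.2] rim z 187.4 exp 188.2 tilt along handle/across deg [-0.5 -0.8]
top 75 c [520.3  87.6] exp [521.8  88.5] along/across [-69.2   1.6] rim z 186.5 exp 188.2 tilt along handle/across deg [0.1 0.8]
t 23.0 tcp [462.7 126.1 163. ] rpy [1.7998e+02 3.0000e-02 1.4764e+02] w 9.7 gf 40.0 F [ 0.7  0.6 -1.1]
shift [ 7.3  8.1 44.3] turn [ 0.02  0.03 -0.  ]
```

```bash
python3 -m creep '[[3,4,0,0,0,0],[4,4.7,4,0,0,0],[0,0,8,0,0,0],[0,0,9,0,0,0],[0,0,8,0,0,0],[0,0,4,0,0,0],[0,0,0,0,0,0],[0,0,0,0,0,0]]'
python3 st.py
python3 - <<'E'
from h import *
togo((461.5,137.1,118.7),147.64)
for cam in("scene","top"):
    im,d=optics.read_camera(cam); P=cloud(cam,d)
    J=near(P,(520.3,99.5),42,20,80); J=J[np.hypot(*(J[:,:2]-(520.3,99.5)).T)>30]
    if len(J)>20: print(cam,"jug side",len(J),fitc(J,37,(520,99.5)))
E
```

```text
clock: 24.0
tcp_pos: [461.4, 137.1, 129.8]
tcp_rot: [3.141, 0.0, 2.577]
ft_force: [-0.9, 0.4, -1.0]
gripper_width: 10.0
gripper_force: 40.0
scene 166 c [521.   99.5] exp [520.5  99.7] along/across [-70.5  -0.2] rim z 154.2 exp 155.1 tilt along handle/across deg [-0.5  0.5]
top 68 c [519.1  98.2] exp [520.5  99.7] along/across [-69.7   2. ] rim z 153.8 exp 155.1 tilt along handle/across deg [-0.   0.8]
t 24.1 tcp [461.4 137.1 129.9] rpy [1.7998e+02 2.0000e-02 1.4764e+02] w 9.7 gf 40.0 F [-0.2 -0.2 -2.1]
shift [-0.1  0.  11.2] turn [ 0.02  0.02 -0.  ]
scene jug side 298 (array([517.19667025, 100.92225204]), np.float64(2.440638160800279))
top jug side 41 (array([519.87747219, 100.99576701]), np.float64(0.7102679488262851))
```

```bash
python3 -m creep '[[0,0,3,0,0,0],[0,0,4,0,0,0],[0,0,3,0,0,0],[0,0,1.2,0,0,0],[0,0,0,0,0,0],[0,0,0,0,0,0],[0,0,0,0,0,0],[0,0,0,0,0,0]]'
python3 st.py
python3 - <<'E'
from h import *
togo((461.5,137.1,118.7),147.64)
im,d=optics.read_camera("scene")
cv2.imwrite("pics/s6.png",cv2.resize(im[120:220,240:360,::-1],(720,600),interpolation=cv2.INTER_CUBIC))
E
```

```text
clock: 25.2
tcp_pos: [461.3, 137.1, 118.5]
tcp_rot: [3.141, 0.0, 2.577]
ft_force: [-0.2, 0.0, 0.1]
gripper_width: 9.6
gripper_force: 40.0
scene 160 c [520.7  99.6] exp [520.4  99.7] along/across [-70.3  -0.1] rim z 143.2 exp 143.8 tilt along handle/across deg [-1.4 -1. ]
top 64 c [519.1  98.6] exp [520.4  99.7] along/across [-69.5   1.6] rim z 142.2 exp 143.8 tilt along handle/across deg [0.6 1. ]
t 25.3 tcp [461.2 137.1 118.5] rpy [180.     0.   147.64] w 9.7 gf 40.0 F [ 0.1 -1.  -1.9]
shift [-0.3  0.1 -0.2] turn [0. 0. 0.]
```

View pics/s6.png

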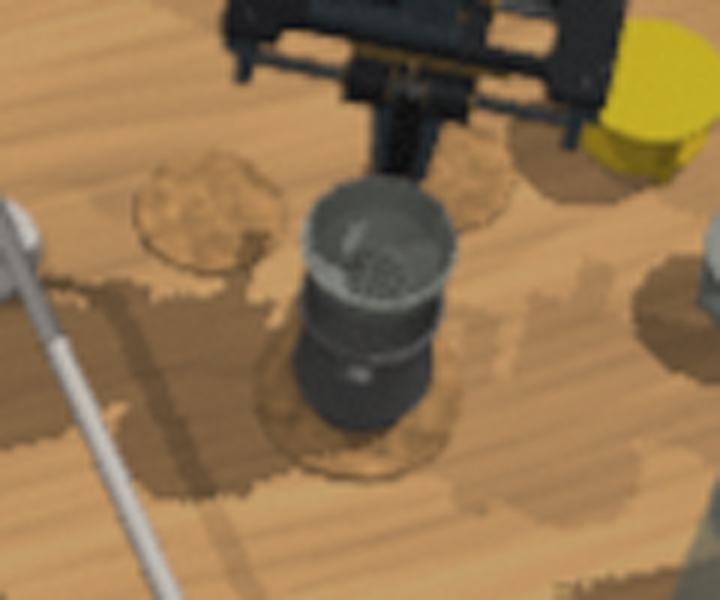

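The strainer is held level over the jug (crop (380,245)), with the handles aligned, and the jug is within the coaster. Force readings show no contact, so I'm handing in.

```bash
python3 -c "
from rig import workorder
print(workorder.close_job())"
```

```text
the job is handed in; nothing more can be done
None
```

The job is handed in at about 25 s of the 67 s: the jug stands released and upright on the large coaster, and the strainer is held still and level about 1.5 cm above its mouth, centred to about 1 mm with the handles aligned; no verdict was shown.

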